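Hang up the dust cover and draw the plug gauge half out

ROBOT

A 7-joint arm with a two-finger parallel gripper is mounted at the origin on the work surface. World frame = base frame: x ahead of the robot, y to its left, z up, the work surface at z = 0. Lengths are in mm, angles in rad, forces in N, time in s.
With the tool pointing down it reaches from about 400 to 875 mm from the base axis. Payload 19.3 kg.
Tool frame: the origin (TCP) lies between the finger pads; the fingertips stand 19 mm ahead of it and the grasp point (between the pads) is the TCP; y points along the fingers, x is the direction in which the jaws open and shut, and the axes are right-handed (so a half turn about y gives the same grasp; the last joint's range is limited). The gripper opens to 85 mm and grips with 20 to 120 N. Pads are 22 mm wide; open, the fingers measure 114 mm over their backs; the gripper's body (76 mm by 85 mm) begins 54 mm behind the grasp point. The pads swing forward as they close: fully open they stand 13 mm farther back than shut.
Start: joints at [1.144, 0.521, -0.036, 1.599, 0.021, 1.021, -0.113], TCP at [218.271, -585.639, 250.291] pointing down, gripper open.
Joint ranges: [-2.91, 2.91], [-0.3, 2.13], [-1.5, 1.42], [0.17, 2.43], [-1.26, 4.41], [0.16, 1.93], [-2.52, 2.52]. Speed limits (rad/s): [1.89, 1.89, 2.39, 2.39, 3.01, 3.01, 3.01].

INTERFACE

Orientations are given as a unit quaternion [w, x, y, z].
In Python, from station import sense, grab_frame, camera_info, close_job, silhouettes, mark_of gives the robot as it stands.
- The arm moves only by the shell command python3 -m inch 'ROWS' [FORCE]. ROWS is JSON, a list of rows, each a list of 7 numbers: the shift along the tool's x, y, z in mm, then the turn, a rotation vector about the tool's x, y, z in rad, then the finger opening in mm, from 0 to 85.4. In form: [[tx, ty, tz, ax, ay, az, hand], ...]. A call has 1 to 20 rows; each row is the pose to reach, as a shift and turn from the pose commanded when the call began, along the tool's axes at that moment; what a row does not reach only later rows make up. A row lasts 1/12 s, in which the tool goes at most 41.7 mm and 7.16 degrees, less where a joint would pass 70% of its speed; a pose out of reach is approached as far as the arm can. A call with a gripper value outside its range is refused whole. The fingers move at their own pace and stop on an object; FORCE is the grip in N (left out, the last holds). Time passes only in rows, so rows that repeat a pose let the fingers close. It gives the time, the measured TCP pose, the force and the opening at its end, in the units of the state.
- sense(): the state, without advancing time (a new reading comes with each control period).
- grab_frame(name): name is "scene" or "top" or "wrist"; returns the picture (480x640x3 uint8, red, green, blue); there is no depth.
- camera_info(name): a dict with "K" (3x3 intrinsics, pixels), "R" (3x3) and "t" (3): a world point X has camera coordinates R X + t. Camera axes: x right, y down, z forward; pixel columns grow to the right and rows downward; lengths in mm; the calibration is good to about 2 mm. A picture is of the moment at which its call begins: read the wrist's pose just before it. camera_info takes no time and is no camera call; for the wrist camera it gives the pose at the moment of the call.
- close_job(): hands the job in, once; it reports no verdict.
Trained networks look in the newest picture that a camera, given by its name, has taken for a name from the list of things; names that differ only in an ending like _2 or _b are one class to them, and where a whole thing is asked for, a point or a joint stands for the part that bears it (a point fixed in the world has none). Each returns a list of dicts, best first, with "p" (0 to 1); they miss things now and then, are a little off and sometimes report something else, mostly with a low value. They report only what shows in the picture. A call takes as long as a camera call. They do not tell look-alikes from the thing itself.
- silhouettes(query, camera): "mask" (480x640 bool, what is visible of it) and "position" ([column, row] in pixels, amid what is visible of it).
- mark_of(query, camera): "position" ([column, row] in pixels: a listed point, or the origin of a listed thing).
The state is a dict: "time_s": time; "qpos": joint angles; "joint_velocities": joint speeds; "effort": joint torques, N m; "eef_pos": TCP position; "eef_rot": TCP orientation; "ft_force": force on the tool from outside, world axes, zero at the start; "ft_torque": the same for the moment, N m; "gripper_width": finger opening in mm.
Only numpy, scipy, OpenCV 4.12 (cv2) and the standard library are available. Lean on these libraries where they do the work, as an engineer would, in place of code of your own. Each camera call takes 0.05 s, during which the arm holds its last target.

TASK

Take the dust cover off the bore block by its flat handle and hang it by the handle's window on the hook of the bolt stand, and let go of it. Then grip the plug gauge it was hiding and draw it straight up until about half of its plug is out of the bore (roughly a 30 mm gap under its collar), and finish while still holding it there, steady: do not let go and never pull it right out. Do not drag, lift or tip the block, and leave the loose nut, washer, chalk holder and bolt gauge where they lie.

Things in the scene. Friction and masses are not known exactly. Their poses are not given: they have to be found in the camera images.
- block: Dark oiled steel bore block, 90 x 90 x 60 mm high, 3 kg, standing loose on the table (it can be dragged or lifted if the gauge jams). Origin at the centre of its underside, z up. A vertical through bore of 17 mm diameter runs down its middle.
- block_bore (a point): Mouth of the bore: centre of the block's top face, 60 mm above the table. z up, along the bore.
- gauge_grip (a point): Steel plug gauge, 0.25 kg, loose, upright in the bore, under the dust cover at the start. Round grip 20 mm across, 42 tall; below it a collar 30 mm across, 6 thick, resting on the block; below that the plug, 16 mm across, 55 long, in the bore (0.5 mm play all round). Point: on its axis, 30 mm above the collar's underside, 18 mm below its top. z up along it. If let go it drops home.
- cover_handle (a point): Flat upright steel handle on top of the dust cover: 8 mm thick (along x), 46 wide (along y), 66 high. Its lower 32 mm is an open window 30 mm wide between two legs; its upper 34 mm is a solid web to grip. Point: on the cover's axis in the web, 12 mm below the top edge, 22 mm above the window's upper edge, 54 mm above the cup. z up.
- cover_rim (a point): Dust cover of dull galvanised steel, loose, about 0.18 kg: an upside-down round cup, 68 mm outside diameter, 62 mm high, 3 mm wall, standing on the block over the gauge (whose top is 48 mm above the block). Point: centre of its open lower rim, 116 mm straight below cover_handle, same axes.
- stand_hook (a point): Hook of the bolt stand: a level round bar 7 mm thick. Point: on top of the bar, half-way along, 168.5 mm above the table. x runs along the bar: the free tip (towards the robot) is 61 mm away at -x and rises 10 mm above the bar's top; the post is 55 mm away at +x, no higher than the bar. A hung cover has its window's upper edge on the bar, handle x along the bar.
- stand: The whole fixed stand: base plate 165 x 150 x 8 mm, the hook's post, and behind the post a slotted rail with four upright bolts, up to 95 mm high. Origin on the table straight below stand_hook, same axes; the base reaches from 30 mm on the -x side to 135 mm on the +x side.
- nut: Bystander: rusted square nut, 42 x 42 x 22 mm, origin at the centre of its underside.
- washer: Bystander: dull grey lock washer, 40 mm outside diameter, 5 mm thick, lying flat, origin at the centre of its underside.
- chalk_holder: Bystander: white ceramic chalk holder, a square stick 105 x 16 x 16 mm along its x with a 14 mm chalk tip, origin at the centre of its underside.
- bolt_gauge: Bystander: flat red steel fork-ended bolt gauge, about 33 x 128 x 6 mm along its y, origin at its underside.
Mind the look-alikes: they are no part of the job. Of the things that look like the stand, take the one that is farthest from the robot's base at the start. What is shaped like the block but blue is not meant.

How it is judged:
By the outcome, as a careful person would: the job done as asked, in the order asked, and still so for the second after the job is handed in, while the arm keeps its last pose, push and grip.
It also fails if it takes over 48 s, if anything falls off the work surface, if the arm or the gripper's body presses on something with over 40 N, if the wrist force passes 120 N, or if a joint passes its speed limit or range.

## Working session

There is one attempt and no reset: what is moved stays moved. The work goes in short steps, Python scripts to look and compute and a shell command to move; the robot and the scene stay as the last step left them, time stands still between calls to the robot, and variables do not carry over. Pictures are saved under pics/ and viewed, and the job is handed in when it is done.

```bash
ls; mkdir -p pics
python3 - <<'E'
from station import *
import cv2,numpy as np
s=sense();print(s)
for n in("scene","top","wrist"):
    f=grab_frame(n);cv2.imwrite(f"pics/a_{n}.png",f[:,:,::-1]);i=camera_info(n);print(n,np.round(i["K"],1).tolist(),np.round(i["R"],4).tolist(),np.round(i["t"],1).tolist())
    if n!='wrist':
        for q in("block","cover_handle","cover_rim","stand_hook","stand"):
            print(n,q,[(np.round(d["position"]).tolist(),round(d["p"],2)) for d in mark_of(q,n)])
E
```

```text
pics
{'time_s': 0.0, 'qpos': array([ 1.1438287 ,  0.52204576, -0.03631169,  1.60001416,  0.02115761,
        1.02111203, -0.11283108]), 'joint_velocities': array([-0.00086045, -0.00040428, -0.00037043,  0.00017463,  0.00104637,
       -0.0010111 ,  0.00106502]), 'effort': array([ 1.67228376e-03, -9.27088308e+01,  1.98062003e+00, -3.69914997e+01,
        1.78779551e-02,  8.36724008e-03, -6.36904451e-05]), 'eef_pos': array([ 218.13210475, -585.34775269,  249.70390598]), 'eef_rot': array([ 0.58099398, -0.58054588,  0.40372711, -0.4030098 ]), 'ft_force': array([ 0.45027087,  0.06390066, -0.17621406]), 'ft_torque': array([-0.00307416, -0.02144815, -0.06095865]), 'gripper_width': 85.14635920905734}
scene [[512.1, 0.0, 315.0], [0.0, 512.1, 243.7], [0.0, 0.0, 1.0]] [[0.5119, 0.859, 0.0114], [0.5348, -0.3082, -0.7867], [-0.6723, 0.4088, -0.6172]] [-212.8, -178.4, 1734.9]
scene block [([402.0, 247.0], 0.82), ([418.0, 288.0], 0.58), ([255.0, 267.0], 0.38)]
scene cover_handle [([412.0, 195.0], 0.81), ([410.0, 357.0], 0.68)]
scene cover_rim [([405.0, 232.0], 0.77)]
scene stand_hook [([288.0, 252.0], 0.87), ([165.0, 204.0], 0.84)]
scene stand [([288.0, 304.0], 0.85), ([179.0, 254.0], 0.84)]
top [[533.2, 0.0, 316.9], [0.0, 533.2, 238.1], [0.0, 0.0, 1.0]] [[-0.0087, -1.0, 0.0012], [-0.9849, 0.0084, -0.1727], [0.1727, -0.0027, -0.985]] [-28.3, 524.0, 1117.4]
top block [([227.0, 186.0], 0.97), ([193.0, 255.0], 0.76)]
top cover_handle [([170.0, 237.0], 0.8)]
top cover_rim [([184.0, 248.0], 0.76), ([379.0, 225.0], 0.6)]
top stand_hook [([481.0, 409.0], 0.95), ([378.0, 224.0], 0.88), ([377.0, 317.0], 0.44)]
top stand [([373.0, 232.0], 0.98), ([455.0, 397.0], 0.57)]
wrist [[366.4, 0.0, 320.3], [0.0, 366.4, 239.8], [0.0, 0.0, 1.0]] [[0.3493, -0.937, -0.0001], [-0.9045, -0.3372, 0.2612], [-0.2448, -0.0912, -0.9653]] [-625.1, -34.1, 378.8]
```

View pics/a_scene.png

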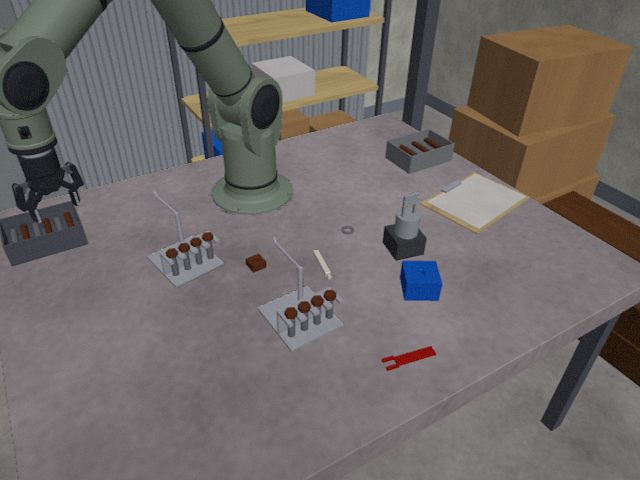

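View pics/a_top.png

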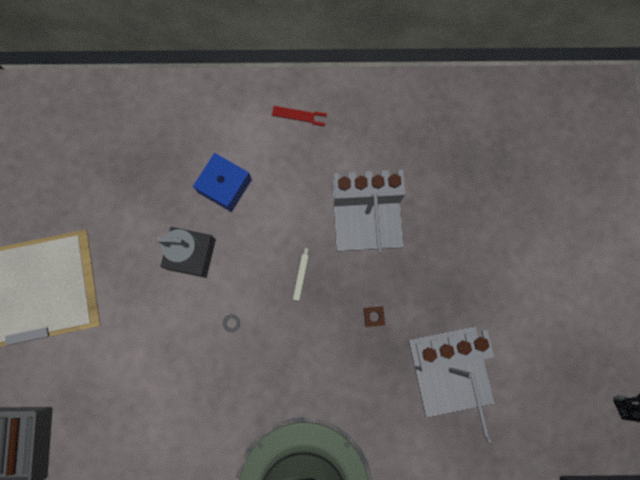

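View pics/a_wrist.png

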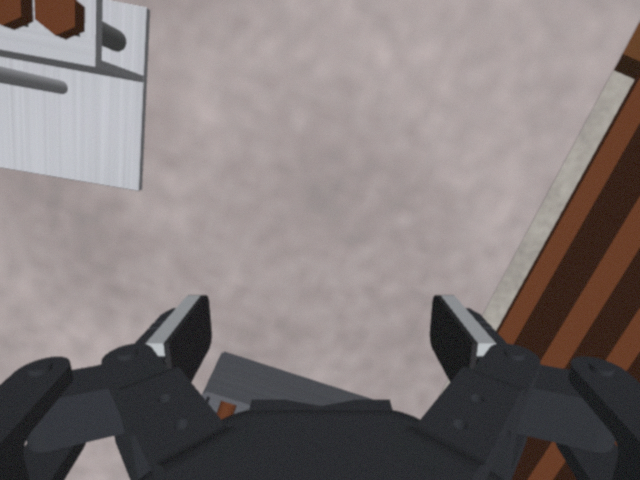

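The two stands are at scene (288,304) / top (373,215) and scene (185,258) / top (455,370). The base is at top (305,470), so the first is farther and is the one meant. The dark block with the cover is at scene (404,240) / top (188,252); the blue one at (420,280) is not meant. I'll triangulate and crop to confirm.

```bash
cat > h.py <<'E'
import numpy as np,cv2
from station import *
def ray(c,p):
    i=camera_info(c) if isinstance(c,str) else c
    K,R,t=[np.array(i[k],float) for k in"KRt"]
    d=R.T@np.linalg.solve(K,[p[0],p[1],1]);return -R.T@t,d/np.linalg.norm(d)
def tri(obs):
    A=np.zeros((3,3));b=np.zeros(3);rs=[ray(c,p) for c,p in obs]
    for o,d in rs:
        P=np.eye(3)-np.outer(d,d);A+=P;b+=P@o
    X=np.linalg.solve(A,b);return X,[np.linalg.norm((np.eye(3)-np.outer(d,d))@(X-o)) for o,d in rs]
def onz(c,p,z):
    o,d=ray(c,p);return o+d*(z-o[2])/d[2]
def proj(c,X):
    i=camera_info(c) if isinstance(c,str) else c
    x=np.array(i["K"])@(np.array(i["R"])@np.array(X)+np.array(i["t"]));return x[:2]/x[2]
E
python3 - <<'E'
from h import *
np.set_printoptions(precision=1,suppress=True)
for n,a,b in(("block",(402,247),(193,255)),("handle",(412,195),(170,237)),("rim",(405,232),(184,248)),("hook",(288,252),(378,224)),("stand",(288,304),(373,232))):
    print(n,*tri([("scene",a),("top",b)]),onz("top",b,0))
t=cv2.imread("pics/a_top.png");s=cv2.imread("pics/a_scene.png")
def c(im,x,y,w,h,k):return cv2.resize(im[y:y+h,x:x+w],None,fx=k,fy=k,interpolation=cv2.INTER_CUBIC)
a=np.hstack([c(t,140,205,100,75,4),c(s,360,170,100,75,4)])
b=np.hstack([c(t,310,165,110,90,3.63)[:300,:400],c(s,250,230,110,120,3)[:300,:400] if 0 else cv2.resize(s[230:350,240:350],(400,300))])
cv2.imwrite("pics/crop1.png",np.vstack([a,b]))
E
```

```text
block [496.  247.8   0.6] [np.float64(1.3786173321980941), np.float64(1.3786173321980535)] [495.3 246.7   0. ]
handle [504.  249.4 185.2] [np.float64(0.6007809499030871), np.float64(0.6007809499030771)] [537.  300.1   0. ]
rim [500.9 250.8  58.6] [np.float64(2.3285403592876177), np.float64(2.3285403592875458)] [511.5 267.5   0. ]
hook [ 530.9 -149.4  167.5] [np.float64(3.450966496009094), np.float64(3.450966496009183)] [ 563.1 -172.5    0. ]
stand [ 543.5 -158.    10.1] [np.float64(1.7086205028602799), np.float64(1.7086205028602912)] [ 544.6 -160.6    0. ]Traceback (most recent call last):
  File "<stdin>", line 9, in <module>
    return _nx.concatenate(arrs, 0, dtype=dtype, casting=casting)
           ~~~~~~~~~~~~~~~^^^^^^^^^^^^^^^^^^^^^^^^^^^^^^^^^^^^^^^
ValueError: all the input array dimensions except for the concatenation axis must match exactly, but along dimension 1, the array at index 0 has size 800 and the array at index 1 has size 799
```

Run:
```python
from h import *
t=cv2.imread("pics/a_top.png");s=cv2.imread("pics/a_scene.png")
def c(im,x,y,w,h):return cv2.resize(im[y:y+h,x:x+w],(400,300),interpolation=cv2.INTER_CUBIC)
cv2.imwrite("pics/crop1.png",np.vstack([np.hstack([c(t,140,205,100,75),c(s,360,170,100,75)]),np.hstack([c(t,310,165,120,90),c(s,240,230,120,90)])]))
```

```text
(no output)
```

View pics/crop1.png

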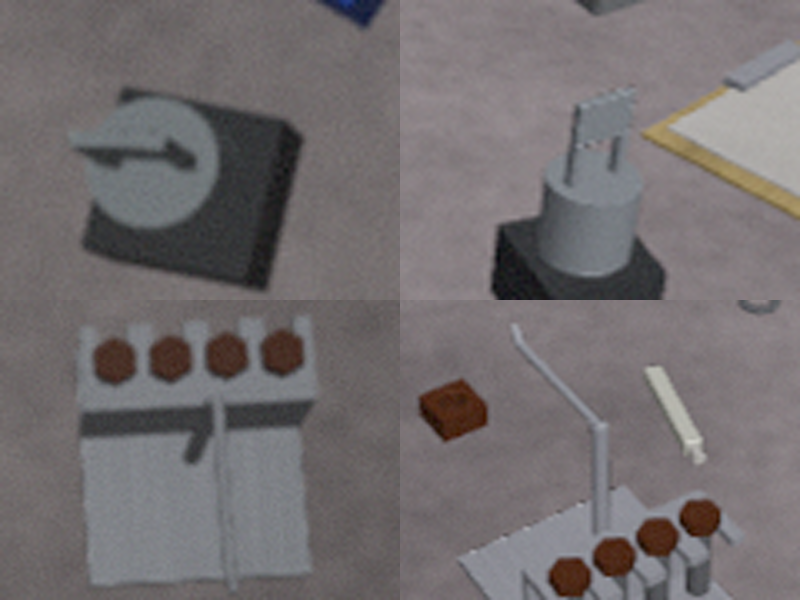

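```bash
cat >> h.py <<'E'
from scipy.spatial.transform import Rotation as Ro
np.set_printoptions(precision=2,suppress=True)
def pose():
    s=sense();q=s["eef_rot"];return np.array(s["eef_pos"]),Ro.from_quat([q[1],q[2],q[3],q[0]])
def row(target_p,target_R=None):
    p,R=pose();d=R.inv().apply(np.array(target_p)-p)
    a=(R.inv()*target_R).as_rotvec() if target_R is not None else np.zeros(3)
    return np.round(d,1),np.round(a,4)
def down(yaw):  # tool x at angle yaw in world, tool y down
    x=np.array([np.cos(yaw),np.sin(yaw),0]);y=np.array([0,0,-1.]);z=np.cross(x,y)
    return Ro.from_matrix(np.stack([x,y,z],1))
E
python3 - <<'E'
from h import *
p,R=pose();print(R.as_matrix());i=camera_info("wrist");C=-np.array(i["R"]).T@i["t"];print("cam rel",C-p,R.inv().apply(C-p),proj("wrist",p))
print("tip",onz("top",(379.6,252),175),"post",onz("top",(375,195),168))
print("handle ends top edge",onz("top",(158.7,240),188))
print("scene tip (394.. )",tri([("scene",(240+115*.3,230+28*.3)),("top",(379.6,252))]),tri([("scene",(240+198*.3,230+125*.3)),("top",(375,195))]))
# handle top edge ends in scene
for q in((575,107),(632,90)): print(onz("scene",(360+(q[0]-400)*.25,170+q[1]*.25),188))
for q in ((500,-150,330),(400,200,330)): print(row(q,down(0)),row(q,down(np.pi)))
E
```

```text
[[ 0.35 -0.    0.94]
 [-0.94  0.    0.35]
 [-0.   -1.   -0.  ]]
cam rel [ 61.99  22.9  124.19] [   0.18 -124.19   66.08] [319.79 323.54]
tip [ 472.76 -153.05  175.  ] post [ 587.69 -148.12  168.  ]
handle ends top edge [497.58 269.39 188.  ]
scene tip (394.. ) (array([ 473.66, -152.73,  171.44]), [np.float64(0.843807751580549), np.float64(0.8438077515805877)]) (array([ 589.46, -148.21,  162.34]), [np.float64(0.6373269146425209), np.float64(0.637326914642508)])
[503.11 222.16 188.  ]
[505.66 269.19 188.  ]
(array([-309.8,  -79.7,  416.1]), array([-0.  , -1.21, -0.  ])) (array([-309.8,  -79.7,  416.1]), array([ 0.  ,  1.93, -0.  ]))
(array([-672.7,  -79.7,  444.6]), array([-0.  , -1.21, -0.  ])) (array([-672.7,  -79.7,  444.6]), array([ 0.  ,  1.93, -0.  ]))
```

Run:
```python
from h import *
for q in ((520,-180,340),): print(row(q,down(0)))
```

```text
(array([-274.7,  -89.7,  424.4]), array([-0.  , -1.21, -0.  ]))
```

```bash
python3 -m inch '[[-20,-40,30,0,-0.1,0,85],[-40,-60,60,0,-0.2,0,85],[-60,-70,90,0,-0.3,0,85],[-80,-80,124,0,-0.4,0,85],[-100,-90,155,0,-0.5,0,85],[-120,-90,187,0,-0.6,0,85],[-140,-90,218,0,-0.7,0,85],[-160,-90,250,0,-0.8,0,85],[-182,-90,283,0,-0.9,0,85],[-205,-90,316,0,-1.0,0,85],[-227,-90,350,0,-1.1,0,85],[-250,-90,385,0,-1.21,0,85],[-275,-90,424,0,-1.21,0,85],[-275,-90,424,0,-1.21,0,85],[-275,-90,424,0,-1.21,0,85]]'
python3 - <<'E'
from h import *
p,R=pose();print(p,R.as_matrix(),sense()["qpos"],sense()["time_s"])
f=grab_frame("wrist");cv2.imwrite("pics/b_wrist.png",f[:,:,::-1])
for q in("stand_hook","stand"): print(q,[(np.round(d["position"],1).tolist(),round(d["p"],2)) for d in mark_of(q,"wrist")])
np.save("b.npy",{k:np.array(v) for k,v in camera_info("wrist").items() if k in "KRt"},allow_pickle=True)
E
```

```text
time_s: 1.9
eef_pos: [520.9, -177.0, 340.2]
eef_rot: [0.707, -0.707, -0.0, 0.0]
ft_force: [-0.6, -0.9, -0.3]
gripper_width: 84.9
[ 520.89 -177.05  340.18] [[ 1.  0. -0.]
 [ 0.  0.  1.]
 [ 0. -1.  0.]] [ 0.58  0.35 -0.47  1.67  0.17  1.17  0.06] 1.9
stand_hook [([342.8, 190.5], 0.75)]
stand [([335.0, 173.6], 0.86), ([79.4, 304.4], 0.73)]
```

View pics/b_wrist.png

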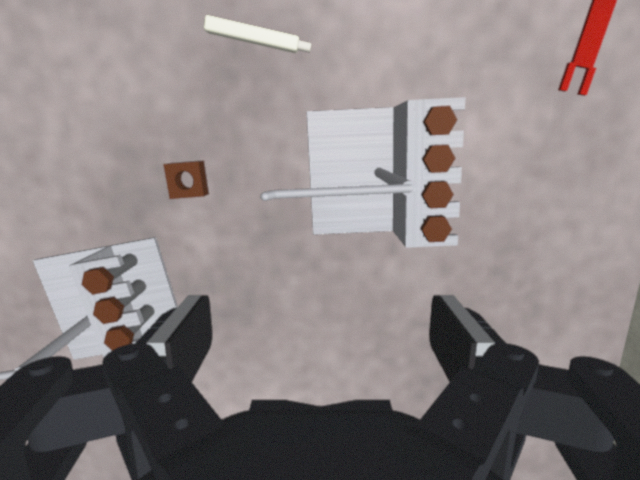

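Run:
```python
from h import *
b=np.load("b.npy",allow_pickle=True).item()
im=cv2.imread("pics/b_wrist.png")
cv2.imwrite("pics/b_crop.png",cv2.resize(im[150:230,250:430],None,fx=4.4,fy=4.4,interpolation=cv2.INTER_CUBIC))
for n,q,z in(("hook",(342.8,190.5),168.5),("tip",(266,195),175),("bar a",(285,194),165),("bar b",(405,188),165),("stand",(335,173.6),0)):print(n,onz(b,q,z))
print(tri([(b,(342.8,190.5)),("scene",(288,252)),("top",(378,224))]))
for q in((470,205,340),): print(row(q,down(0)))
```

```text
hook [ 537.42 -153.96  168.5 ]
tip [ 476.24 -156.36  175.  ]
bar a [ 490.34 -157.04  165.  ]
bar b [ 588.31 -152.64  165.  ]
stand [ 537.53 -154.96    0.  ]
(array([ 533.9 , -151.27,  169.79]), [np.float64(4.233234074310356), np.float64(3.767135698281902), np.float64(5.068548608499544)])
(array([-51.1,   0.1, 385.5]), array([ 0.  , -0.01, -0.  ]))
```

View pics/b_crop.png

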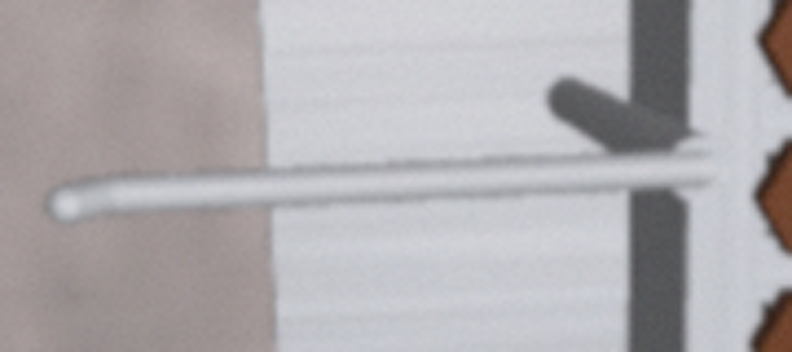

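```bash
python3 -m inch '[[-3,0,36,0,0,0,85],[-6,0,76,0,0,0,85],[-9,0,117,0,0,0,85],[-12,0,158,0,0,0,85],[-15,0,199,0,0,0,85],[-18,0,240,0,0,0,85],[-21,0,281,0,0,0,85],[-24,0,322,0,0,0,85],[-27,0,363,0,0,0,85],[-30,0,390,0,0,0,85],[-30,0,402,0,0,0,85],[-30,0,402,0,0,0,85]]'
python3 - <<'E'
from h import *
print(sense()["qpos"],sense()["time_s"])
f=grab_frame("wrist");cv2.imwrite("pics/c_wrist.png",f[:,:,::-1])
for q in("cover_handle","cover_rim","block"): print(q,[(np.round(d["position"],1).tolist(),round(d["p"],2)) for d in mark_of(q,"wrist")])
c={k:np.array(v) for k,v in camera_info("wrist").items() if k in "KRt"}
np.save("c.npy",c,allow_pickle=True)
cv2.imwrite("pics/c_crop.png",cv2.resize(f[100:300,250:450,::-1],None,fx=3,fy=3,interpolation=cv2.INTER_CUBIC))
E
```

```text
time_s: 3.05
eef_pos: [490.9, 223.8, 340.3]
eef_rot: [0.707, -0.707, 0.001, -0.001]
ft_force: [0.0, -0.1, -0.3]
gripper_width: 85.2
[-0.05  0.35 -0.65  1.69  0.23  1.18 -0.75] 3.05
cover_handle []
cover_rim []
block [([445.8, 229.6], 0.9)]
```

View pics/c_wrist.png

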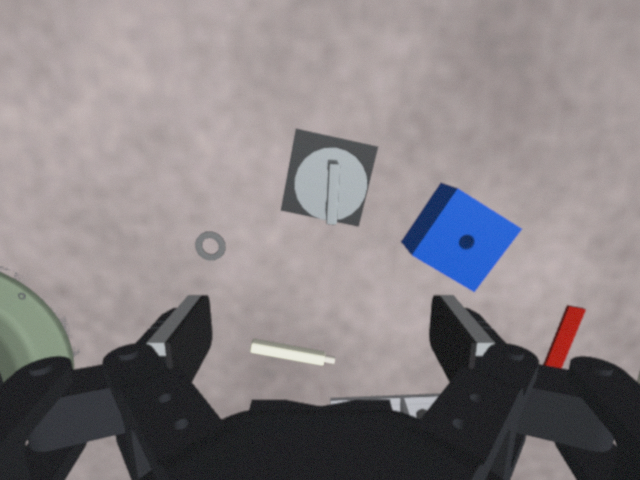

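View pics/c_crop.png

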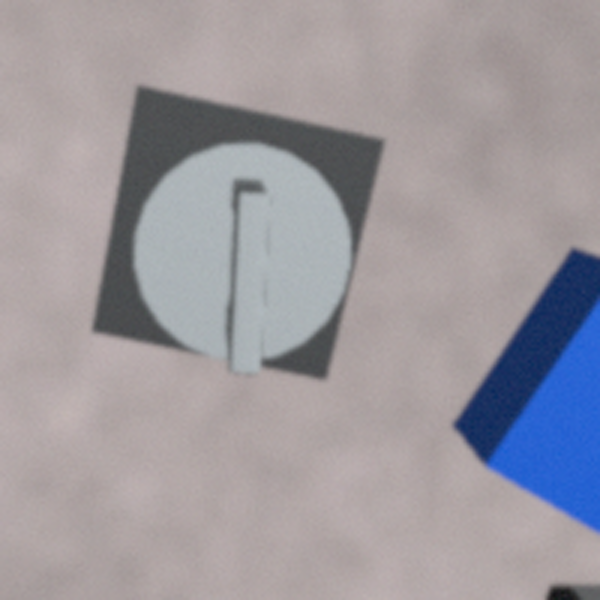

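Run:
```python
from h import *
c=np.load("c.npy",allow_pickle=True).item()
a,b=onz(c,(334,164),188),onz(c,(332.2,224.3),188)
print(a,b,(a+b)/2,np.linalg.norm(a-b),np.degrees(np.arctan2(-(a-b)[0],(a-b)[1])))
print("cup",onz(c,(331,183.7),122))
print(tri([(c,(333.1,194.2)),("top",onz and proj("top",(504,249,188)))]))
cor=[onz(c,(250+u/3,100+v/3),60) for u,v in((138,87),(383,138),(327,380),(93,330))]
print("block",cor,np.mean(cor,0))
# triangulate handle point scene/top vs here
for z in (176,188): print(proj("scene",(500,250,z)),proj("top",(500,250,z)))
```

```text
[502.39 269.2  188.  ] [501.15 223.49 188.  ] [501.77 246.34 188.  ] 45.723149011725425 -1.5619257727770333
cup [502.04 247.21 122.  ]
(array([502.21, 247.46, 194.29]), [np.float64(0.6813702857813468), np.float64(0.6813702857813254)])
block [array([466.73, 297.93,  60.  ]), array([553.64, 279.95,  60.  ]), array([535.54, 191.55,  60.  ]), array([447.87, 211.27,  60.  ])] [500.95 245.18  60.  ]
[410.58 197.16] [170.61 239.73]
[411.14 193.42] [168.92 238.66]
```

```bash
python3 -m inch '[[4,20,8,0,0.027,0,85],[8,45,16,0,0.027,0,85],[11,70,23,0,0.027,0,85],[11,85,23,0,0.027,0,60],[11,85,23,0,0.027,0,60],[11,85,23,0,0.027,0,60]]'
python3 - <<'E'
from h import *
f=grab_frame("wrist");cv2.imwrite("pics/d_wrist.png",f[:,:,::-1])
print("cover_handle",[(np.round(d["position"],1).tolist(),round(d["p"],2)) for d in mark_of("cover_handle","wrist")])
np.save("d.npy",{k:np.array(v) for k,v in camera_info("wrist").items() if k in "KRt"},allow_pickle=True)
cv2.imwrite("pics/d_crop.png",cv2.resize(f[80:380,170:470,::-1],None,fx=2,fy=2,interpolation=cv2.INTER_CUBIC))
E
```

```text
time_s: 3.75
eef_pos: [502.6, 243.9, 255.4]
eef_rot: [-0.707, 0.707, -0.012, 0.011]
ft_force: [-0.1, 0.0, 0.7]
gripper_width: 60.2
cover_handle [([317.5, 245.9], 0.63)]
```

View pics/d_crop.png

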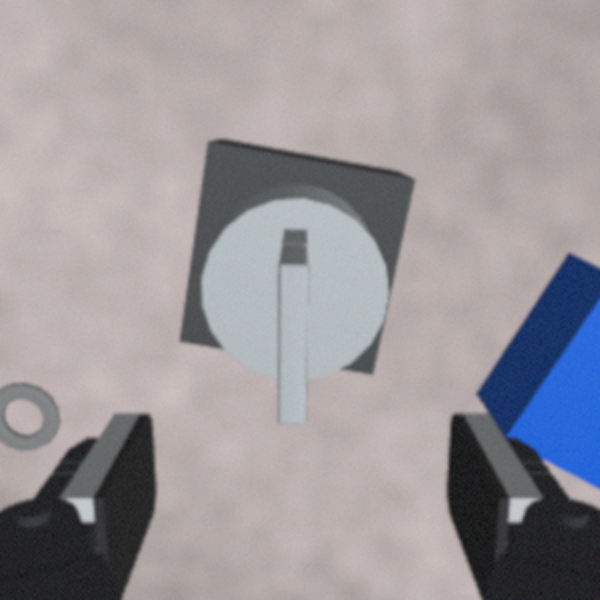

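Run:
```python
from h import *
c=np.load("c.npy",allow_pickle=True).item();d=np.load("d.npy",allow_pickle=True).item()
print(tri([(c,(334,164)),(d,(317,212.5))]),tri([(c,(332.2,224.3)),(d,(316,291))]))
a,b=onz(d,(317,212.5),188),onz(d,(316,291),188);print(a,b,(a+b)/2,a-b, pose()[0])
print(row(((a+b)/2)-[0,0,10],down(-0.02)))
```

```text
(array([502.69, 267.75, 159.74]), [np.float64(0.7691265335793662), np.float64(0.7691265335792679)]) (array([500.76, 219.04, 166.93]), [np.float64(1.0912368725065513), np.float64(1.0912368725066304)])
[502.38 273.44 188.  ] [500.25 228.34 188.  ] [501.32 250.89 188.  ] [ 2.13 45.1   0.  ] [502.92 244.62 256.62]
(array([-1.9, 78.6,  6.2]), array([-0.  , -0.01,  0.  ]))
```

The heights disagree because I read the camera pose after the arm had settled further. I'll retake it settled, with the pose read first.

```bash
cat >> h.py <<'E'
def shot(n,cam="wrist",box=None,k=1):
    i={q:np.array(v) for q,v in camera_info(cam).items() if q in("K","R","t")}
    f=grab_frame(cam);np.save(n+".npy",i,allow_pickle=True)
    g=f[:,:,::-1]
    if box: x,y,w,h=box;g=cv2.resize(g[y:y+h,x:x+w],None,fx=k,fy=k,interpolation=cv2.INTER_CUBIC)
    cv2.imwrite("pics/%s.png"%n,g);return i,f
def ld(n):return np.load(n+".npy",allow_pickle=True).item()
E
python3 - <<'E'
from h import *
i,f=shot("e","wrist",(220,170,200,150),4);print(pose()[0])
print("cover_handle",[(np.round(d["position"],1).tolist(),round(d["p"],2)) for d in mark_of("cover_handle","wrist")])
E
```

```text
[502.91 244.75 256.68]
cover_handle [([316.9, 246.8], 0.55)]
```

View pics/e.png

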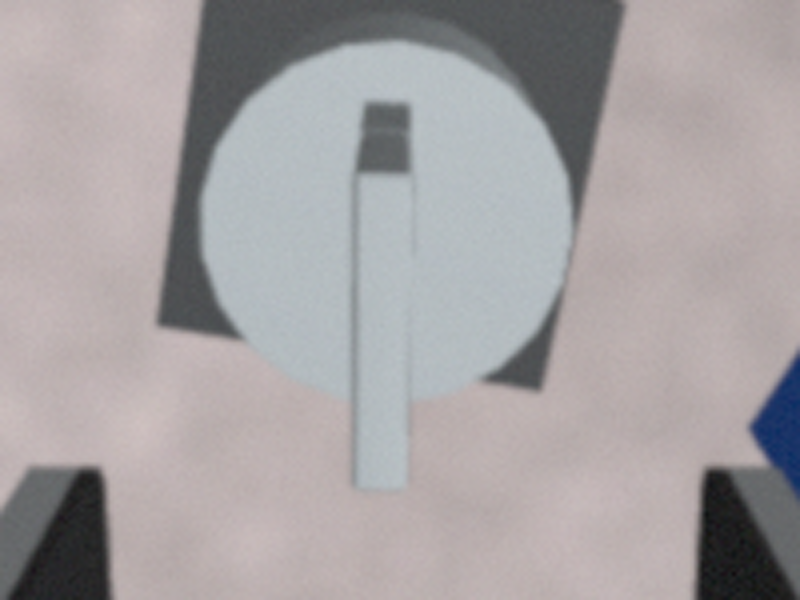

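Run:
```python
from h import *
d=ld("e")
a,b=onz(d,(316.5,213.25),188),onz(d,(315,292),188);print(a,b,(a+b)/2,np.linalg.norm(a-b));print("cup",onz(d,(316.5,225),122))
cor=[onz(d,(220+u/4,170+v/4),60) for u,v in((622,5),(540,390),(160,325))];print(cor,(cor[0]+cor[2])/2)
print(tri([(d,(316.5,252.6)),("top",proj("top",(504,249.4,188))),]))
p=pose();print(p[0],p[1].as_matrix())
```

```text
[502.1  273.04 188.  ] [499.67 227.75 188.  ] [500.88 250.39 188.  ] 45.35719962526368
cup [500.76 251.65 122.  ]
[array([552.3 , 283.48,  60.  ]), array([533.94, 196.16,  60.  ]), array([447.22, 214.71,  60.  ])] [499.76 249.09  60.  ]
(array([502.75, 250.18, 186.86]), [np.float64(1.525365963723038), np.float64(1.5253659637230577)])
[502.81 244.89 256.6 ] [[ 1.    0.    0.03]
 [-0.03  0.    1.  ]
 [ 0.   -1.    0.  ]]
```

```bash
python3 -m inch '[[-1,25,3,0,0.02,0,60],[-1.5,50,5,0,0.025,0,50],[-1.5,70,5,0,0.025,0,45],[-1.5,78.5,5,0,0.025,0,40],[-1.5,78.5,5,0,0.025,0,40],[-1.5,78.5,5,0,0.025,0,40]]' 60
python3 - <<'E'
from h import *
print(pose()[0])
i,f=shot("f","wrist",(220,170,200,150),4)
E
```

```text
time_s: 4.45
eef_pos: [501.3, 250.4, 177.7]
eef_rot: [0.707, -0.707, 0.02, -0.02]
ft_force: [0.3, 0.7, -0.4]
gripper_width: 39.9
[501.3  250.38 177.74]
```

View pics/f.png

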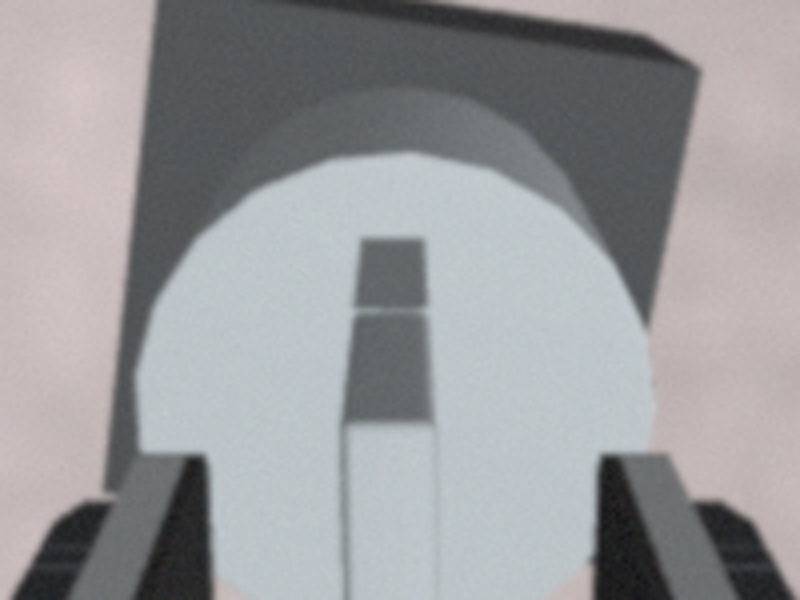

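Handle lies between the jaws, about 1 mm left of centre (crop 390 vs 403). I'll correct by 1 mm and close.

```bash
python3 -m inch '[[-1.2,0,0,0,0,0,30],[-1.2,0,0,0,0,0,15],[-1.2,0,0,0,0,0,5],[-1.2,0,0,0,0,0,5],[-1.2,0,0,0,0,0,5],[-1.2,0,0,0,0,0,5],[-1.2,0,0,0,0,0,5],[-1.2,0,0,0,0,0,5]]' 60
python3 -m inch '[[0,-3,0,0,0,0,5],[0,-8,0,0,0,0,5],[0,-15,0,0,0,0,5],[0,-22,0,0,0,0,5],[0,-22,0,0,0,0,5]]'
python3 - <<'E'
from h import *
print(pose()[0])
i,f=shot("g","wrist"); shot("g2","scene",(360,150,120,120),5)
E
```

```text
time_s: 5.17
eef_pos: [500.0, 250.4, 177.7]
eef_rot: [0.707, -0.707, 0.019, -0.02]
ft_force: [-1.7, -1.8, 8.6]
gripper_width: 7.0
time_s: 5.58
eef_pos: [500.3, 250.7, 200.5]
eef_rot: [0.707, -0.706, 0.019, -0.02]
ft_force: [0.1, -0.2, -1.5]
gripper_width: 6.9
[500.28 250.68 200.53]
```

View pics/g.png

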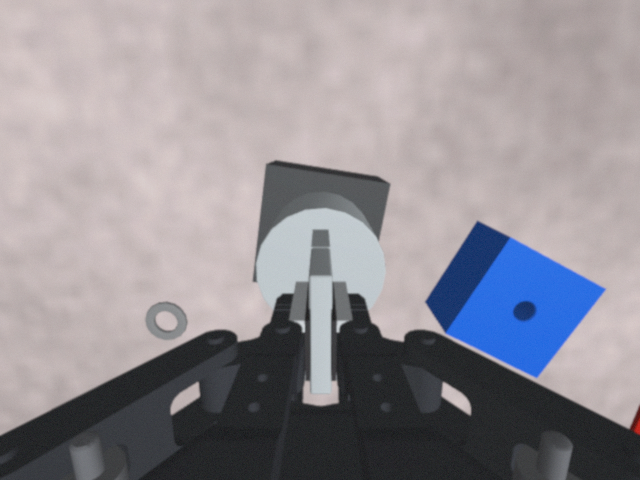

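View pics/g2.png

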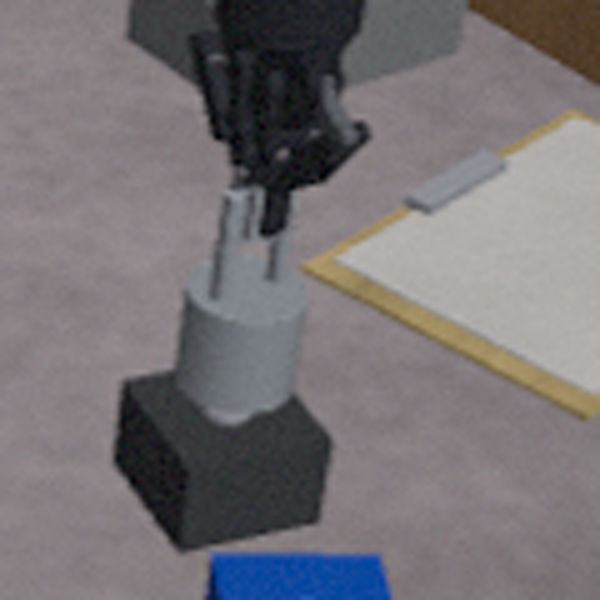

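```bash
python3 -m inch '[[0,-15,0,0,0,0,5],[0,-35,0,0,0,0,5],[-1,-52,-8,0,-0.01,0,5],[-3,-60,-22,0,-0.02,0,5],[-7,-60,-50,0,-0.03,0,5],[-12,-60,-82,0,-0.04,0,5],[-16,-60,-116,0,-0.05,0,5],[-21,-60,-151,0,-0.06,0,5],[-26,-60,-186,0,-0.07,0,5],[-31,-60,-221,0,-0.08,0,5],[-36,-60,-256,0,-0.09,0,5],[-41,-60,-291,0,-0.099,0,5],[-46,-60,-326,0,-0.099,0,5],[-51,-60,-358,0,-0.099,0,5],[-55,-60,-385,0,-0.099,0,5],[-57,-60,-402,0,-0.099,0,5],[-58,-60,-411.5,0,-0.099,0,5],[-58,-60,-411.5,0,-0.099,0,5],[-58,-60,-411.5,0,-0.099,0,5]]'
python3 - <<'E'
from h import *
p,R=pose();print(p,R.as_matrix(),sense()["qpos"])
shot("i1","wrist");shot("i2","scene",(180,180,200,150),4)
print(row((420,-157,209.7),down(0.044)))
E
```

```text
time_s: 7.27
eef_pos: [418.9, -156.7, 258.7]
eef_rot: [0.707, -0.707, -0.015, 0.015]
ft_force: [-0.1, 0.8, -2.1]
gripper_width: 7.3
[ 418.86 -156.75  258.67] [[ 1.   -0.   -0.04]
 [ 0.04  0.    1.  ]
 [-0.   -1.    0.  ]] [ 0.67  0.26 -0.53  2.02  0.17  0.91  0.1 ]
(array([ 0.9, 49.1, -1. ]), array([-0.,  0.,  0.]))
```

View pics/i1.png

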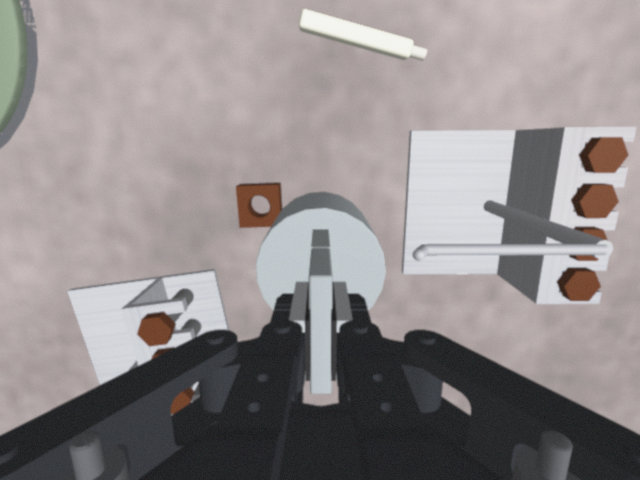

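View pics/i2.png

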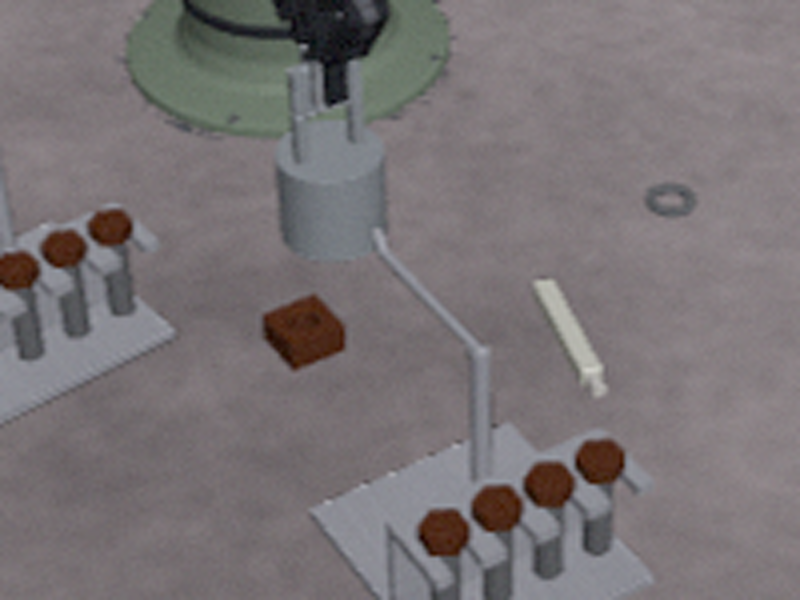

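Run:
```python
from h import *
i=ld("i1");b=ld("b")
print("tip",onz(i,(421,252.5),177),"a",onz(i,(440,250.5),165),"post",onz(i,(600,248),165))
print("tri tip",tri([(i,(421,252.5)),(b,(265.5,195.5))]),"post",tri([(i,(604,248)),(b,(410,187.5))]))
# relative check: handle top edge in this view, TCP+10.3 high
print("handle ends",onz(i,(320.5,277),268.9),onz(i,(320.5,393),268.9),"cup",onz(i,(321,271),258.7-55.7))
```

```text
tip [ 478.03 -151.75  177.  ] a [ 493.26 -153.49  165.  ] post [ 592.06 -147.6   165.  ]
tri tip (array([ 477.11, -153.94,  177.93]), [np.float64(2.4914279438837785), np.float64(2.4914279438837994)]) post (array([ 592.4 , -149.49,  167.06]), [np.float64(2.5583377822586164), np.float64(2.558337782258616)])
handle ends [ 418.19 -134.56  268.9 ] [ 420.12 -179.39  268.9 ] cup [ 419.4  -156.36  203.  ]
```

```bash
python3 -m inch '[[0,12,0.5,0,0,0,5],[1,28,1,0,0,0,5],[1,42,1,0,0,0,5],[1,49,1,0,0,0,5],[1,49,1,0,0,0,5],[1,49,1,0,0,0,5]]'
python3 -m inch '[[10,0,0,0,0,0,5],[20,0,0,0,0,0,5],[28,0,0,0,0,0,5],[28,0,0,0,0,0,5],[28,0,0,0,0,0,5]]'
python3 - <<'E'
from h import *
p,R=pose();print(p,R.as_matrix())
shot("j1","wrist");shot("j2","scene",(210,190,120,90),6);shot("j3","top",(330,160,120,120),5)
E
```

```text
time_s: 7.87
eef_pos: [420.0, -155.6, 210.0]
eef_rot: [0.707, -0.707, -0.015, 0.016]
ft_force: [0.3, -0.2, -1.8]
gripper_width: 7.3
time_s: 8.28
eef_pos: [448.2, -154.8, 209.8]
eef_rot: [0.707, -0.707, -0.015, 0.015]
ft_force: [-0.7, 0.2, -3.1]
gripper_width: 7.1
[ 448.15 -154.81  209.78] [[ 1.    0.   -0.04]
 [ 0.04  0.    1.  ]
 [ 0.   -1.    0.  ]]
```

View pics/j1.png

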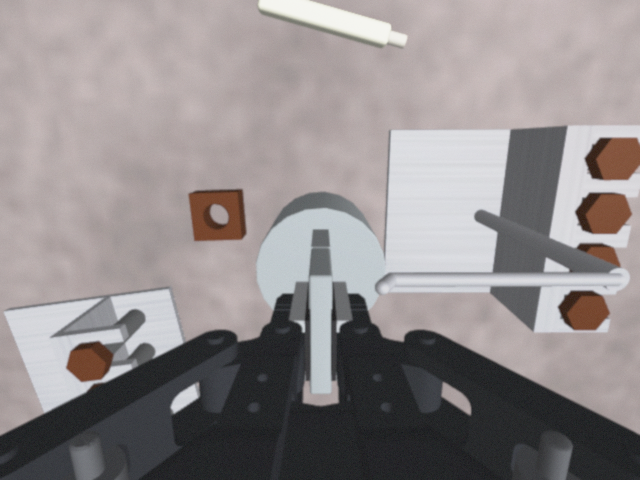

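View pics/j2.png

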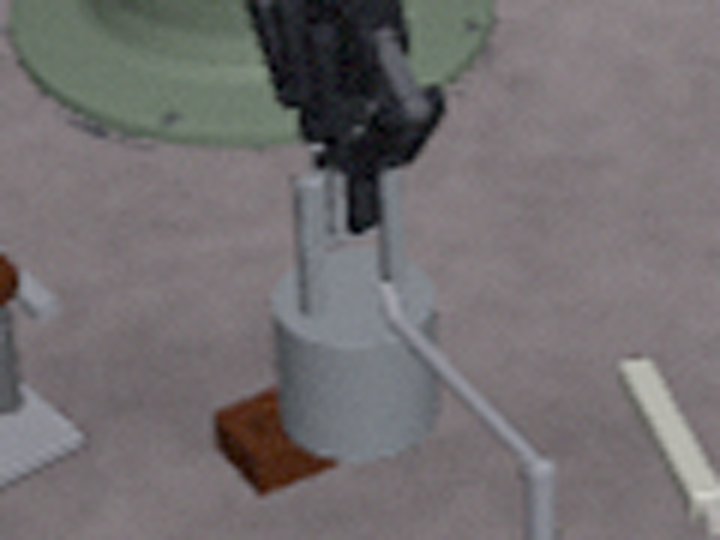

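Run:
```python
from h import *
j=ld("j1")
print("exp tip",proj(j,(477,-153.7,175)),"tip",onz(j,(383,284),175),"bar",onz(j,(400,281),165),onz(j,(610,278.5),165))
# scene: crop coords of tip & window centre after advancing to x=477
f=lambda X:(proj("scene",X)-[210,190])*6
print("tip top",f((477,-153.7,178)),"tip ctr",f((477,-153.7,173)))
for dz in(-24,-56): print(f((448,-154.8+15,210+dz)),f((448,-154.8-15,210+dz)))
```

```text
exp tip [381.86 287.4 ] tip [ 477.38 -151.99  175.  ] bar [ 487.61 -154.    165.  ] [ 590.61 -148.18  165.  ]
tip top [385.95 282.61] tip ctr [386.42 292.42]
[383.02 219.73] [317.23 241.46]
[385.95 281.66] [321.21 303.65]
```

```bash
python3 -m inch '[[8,0,0,0,0,0,5],[18,0,0,0,0,0,5],[28,0,0,0,0,0,5],[38,0,0,0,0,0,5],[45,0,0,0,0,0,5],[45,0,0,0,0,0,5]]'
python3 - <<'E'
from h import *
shot("k1","wrist",(200,150,440,330),1.8);shot("k2","scene",(230,190,120,90),6)
E
```

```text
time_s: 8.93
eef_pos: [494.3, -152.6, 209.6]
eef_rot: [0.707, -0.707, -0.016, 0.015]
ft_force: [-0.5, 0.3, -2.7]
gripper_width: 7.7
```

View pics/k1.png

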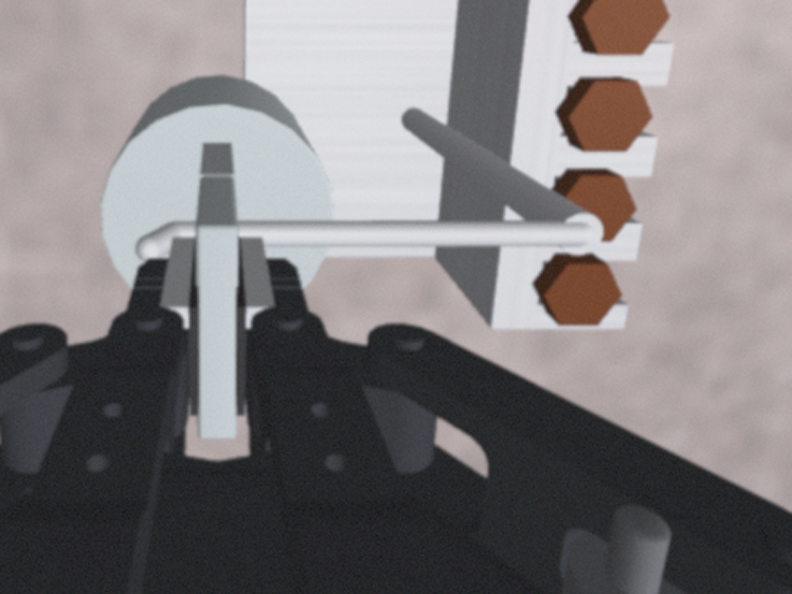

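View pics/k2.png

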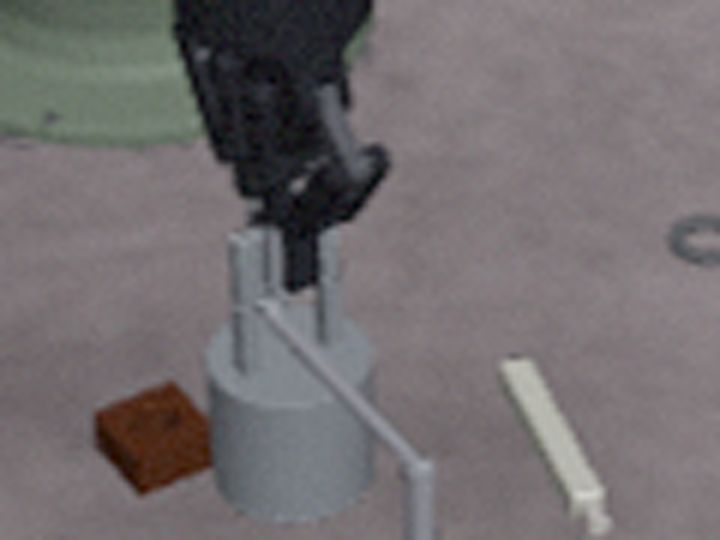

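The bar now runs through the window with no contact force. I'll continue to the middle of the bar, then lower.

```bash
python3 -m inch '[[8,0,0,0,0,0,5],[18,0,0,0,0,0,5],[28,0,0,0,0,0,5],[38,0,0,0,0,0,5],[43,0,0,0,0,0,5],[43,0,0,0,0,0,5]]'
python3 -m inch '[[0,4,0,0,0,0,5],[0,8,0,0,0,0,5],[0,11,0,0,0,0,5],[0,13,0,0,0,0,5],[0,13,0,0,0,0,5]]'
python3 - <<'E'
from h import *
print(sense()["ft_force"],sense()["ft_torque"],pose()[0])
E
```

```text
time_s: 9.53
eef_pos: [536.8, -150.8, 209.6]
eef_rot: [0.707, -0.707, -0.016, 0.015]
ft_force: [0.0, 0.8, -1.9]
gripper_width: 7.1
time_s: 9.95
eef_pos: [535.2, -151.3, 196.3]
eef_rot: [0.707, -0.707, -0.015, 0.015]
ft_force: [0.7, 0.5, -2.8]
gripper_width: 7.2
[ 0.74  0.51 -2.82] [-0.04  0.1   0.01] [ 535.18 -151.33  196.28]
```

```bash
python3 -m inch '[[0,1.5,0,0,0,0,5],[0,3,0,0,0,0,5],[0,3,0,0,0,0,5]]'
python3 -m inch '[[0,0.8,0,0,0,0,5],[0,1.2,0,0,0,0,5],[0,1.2,0,0,0,0,5]]'
python3 - <<'E'
from h import *
shot("l1","wrist",(200,150,440,330),1.8);shot("l2","scene",(250,190,120,90),6)
E
```

```text
time_s: 10.2
eef_pos: [535.5, -151.3, 193.6]
eef_rot: [0.707, -0.707, -0.015, 0.015]
ft_force: [-0.6, -0.5, -2.3]
gripper_width: 6.9
time_s: 10.45
eef_pos: [535.6, -151.3, 192.5]
eef_rot: [0.707, -0.707, -0.015, 0.015]
ft_force: [-0.4, -0.1, -2.3]
gripper_width: 7.0
```

View pics/l2.png

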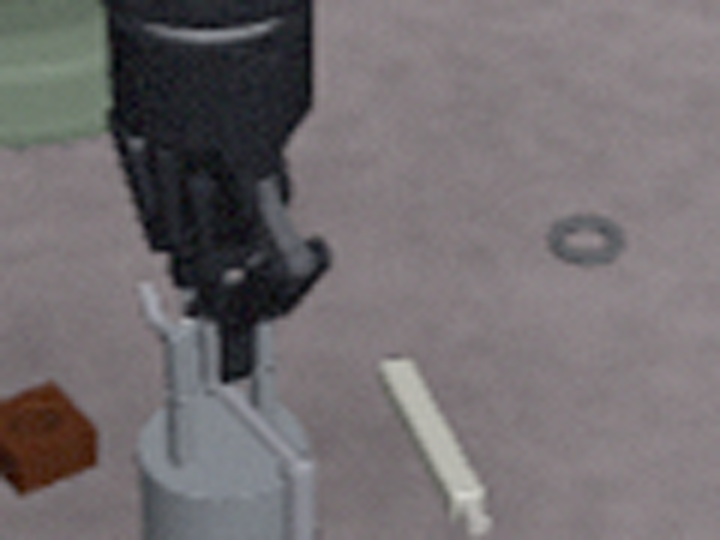

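```bash
python3 -m inch '[[0,0.7,0,0,0,0,5],[0,1.2,0,0,0,0,5],[0,1.2,0,0,0,0,5]]'
python3 -m inch '[[0,0.7,0,0,0,0,5],[0,1.2,0,0,0,0,5],[0,1.2,0,0,0,0,5]]'
```

```text
time_s: 10.8
eef_pos: [535.8, -151.3, 191.9]
eef_rot: [-0.707, 0.707, 0.015, -0.015]
ft_force: [-3.2, 0.8, 6.5]
gripper_width: 7.2
time_s: 11.05
eef_pos: [535.9, -151.3, 191.5]
eef_rot: [-0.707, 0.707, 0.015, -0.015]
ft_force: [-8.0, 0.4, 22.1]
gripper_width: 6.9
```

Contact came at TCP z ≈ 192, as predicted. I'll ease off, then open.

```bash
python3 -m inch '[[0,-0.8,0,0,0,0,5],[0,-1.1,0,0,0,0,5],[0,-1.1,0,0,0,0,5]]'
python3 -m inch '[[0,0,0,0,0,0,12],[0,0,0,0,0,0,18],[0,0,0,0,0,0,26],[0,0,0,0,0,0,30],[0,0,0,0,0,0,30]]'
python3 - <<'E'
from h import *
shot("m1","wrist",(200,150,440,330),1.8)
E
```

```text
time_s: 11.3
eef_pos: [535.8, -151.3, 191.9]
eef_rot: [-0.707, 0.707, 0.015, -0.015]
ft_force: [-2.1, -0.1, 6.9]
gripper_width: 7.2
time_s: 11.72
eef_pos: [535.6, -151.3, 191.2]
eef_rot: [0.707, -0.707, -0.015, 0.015]
ft_force: [-0.0, 1.5, -0.5]
gripper_width: 29.7
```

View pics/m1.png

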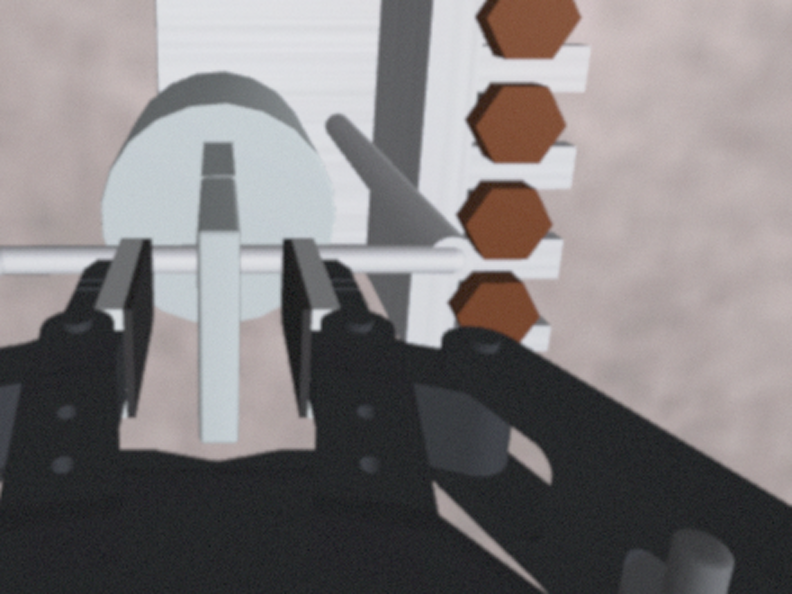

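Jaws are clear of the handle on both sides and the cover hangs. I'll go straight up.

```bash
python3 -m inch '[[0,-6,0,0,0,0,30],[0,-14,0,0,0,0,30],[0,-26,0,0,0,0,30],[0,-45,0,0,0,0,35],[0,-75,0,0,0,0,45],[0,-100,0,0,0,0,45],[0,-100,0,0,0,0,45]]'
python3 - <<'E'
from h import *
print(pose()[0])
shot("n1","wrist");shot("n2","scene",(240,190,120,120),5)
shot("n3","top")
print(row((500,215,300),down(0)))
E
```

```text
time_s: 12.35
eef_pos: [537.4, -151.3, 297.1]
eef_rot: [-0.706, 0.708, 0.018, -0.013]
ft_force: [0.4, -0.5, 0.5]
gripper_width: 45.2
[ 537.37 -151.29  297.13]
(array([-19.8,  -8.2, 367.5]), array([0.  , 0.04, 0.  ]))
```

View pics/n1.png

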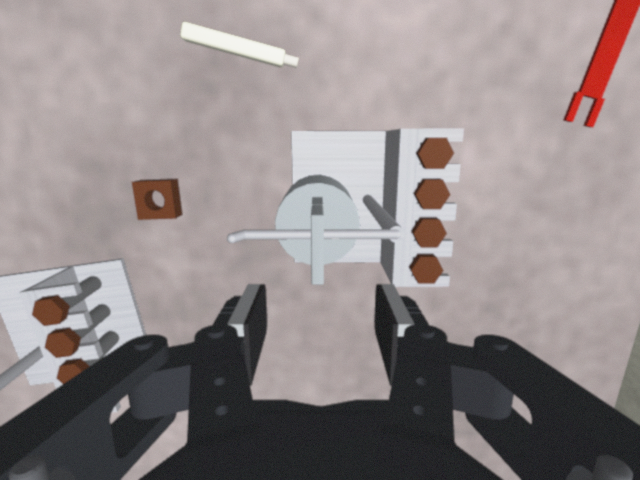

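View pics/n2.png

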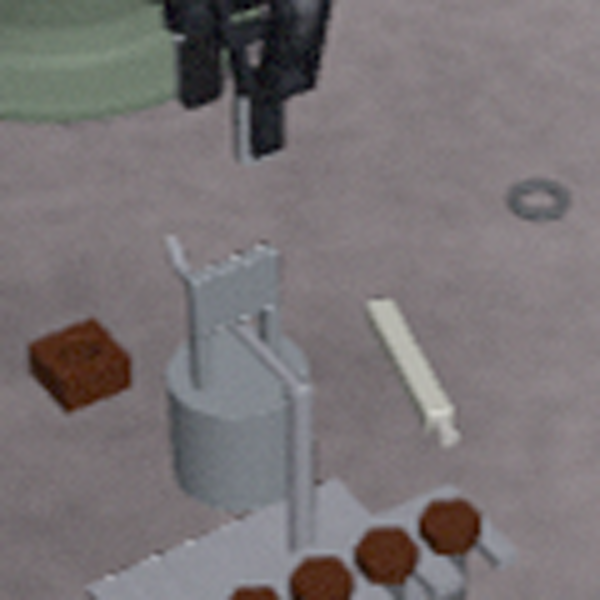

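View pics/n3.png

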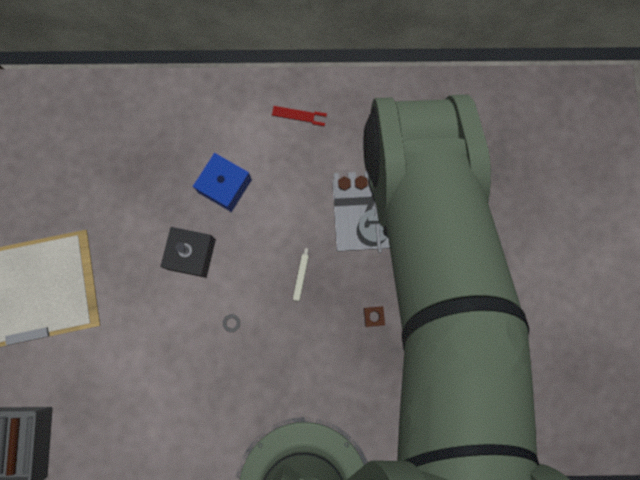

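The cover hangs upright on the bar. In the top view the gauge shows in the dark block at (185,250), and the bystanders haven't moved. Now to the gauge.

```bash
python3 -m inch '[[-1,0,25,0,0.01,0,45],[-3,0,60,0,0.02,0,45],[-5,0,100,0,0.03,0,45],[-7,0,140,0,0.04,0,45],[-9,0,180,0,0.04,0,45],[-11,0,220,0,0.04,0,45],[-13,0,260,0,0.04,0,45],[-15,5,300,0,0.04,0,45],[-18,18,335,0,0.04,0,50],[-20,30,362,0,0.04,0,50],[-20,37,374,0,0.04,0,50],[-20,37,374,0,0.04,0,50],[-20,37,374,0,0.04,0,50],[-20,37,374,0,0.04,0,50]]'
python3 - <<'E'
from h import *
p,R=pose();print(p,R.as_matrix())
shot("o1","wrist")
for q in("gauge_grip","block_bore"): print(q,[(np.round(d["position"],1).tolist(),round(d["p"],2)) for d in mark_of(q,"wrist")])
shot("o2","scene",(370,190,80,60),8);shot("o3","top",(150,215,80,60),8)
for c in("scene","top"): print(c,[(np.round(d["position"],1).tolist(),round(d["p"],2)) for d in mark_of("gauge_grip",c)])
E
```

```text
time_s: 13.67
eef_pos: [499.7, 220.5, 254.3]
eef_rot: [-0.707, 0.707, 0.001, -0.001]
ft_force: [0.5, -0.4, 0.4]
gripper_width: 50.1
[499.74 220.54 254.26] [[ 1. -0. -0.]
 [ 0. -0.  1.]
 [-0. -1. -0.]]
gauge_grip [([322.7, 187.6], 0.71)]
block_bore [([316.3, 184.9], 0.94), ([493.1, 264.1], 0.93), ([319.1, 177.8], 0.37)]
scene [([403.8, 224.9], 0.47), ([257.1, 263.6], 0.33)]
top []
```

View pics/o1.png

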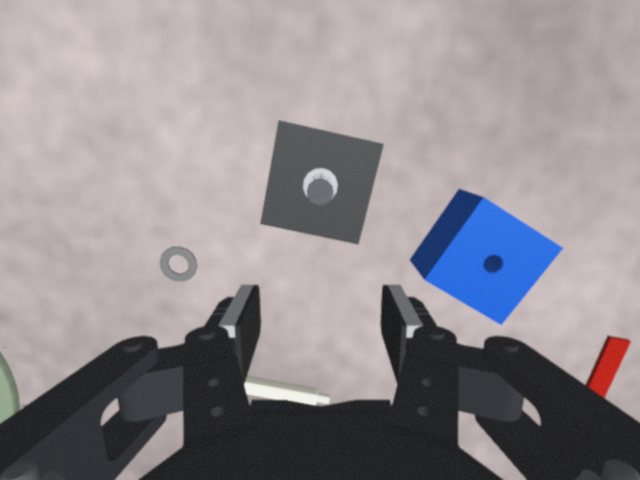

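View pics/o2.png

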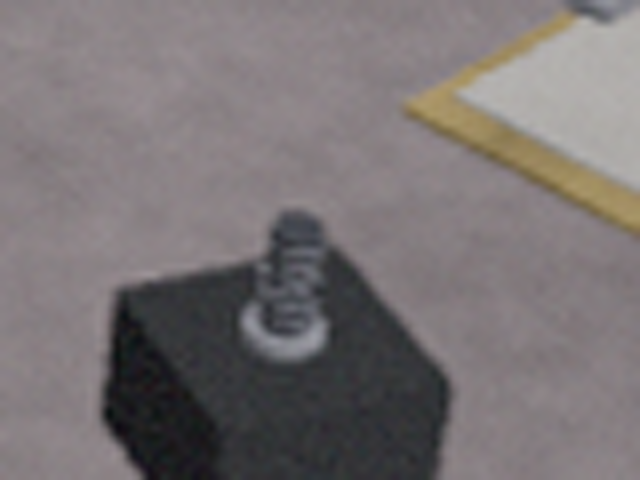

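Run:
```python
from h import *
im=cv2.imread("pics/o1.png");cv2.imwrite("pics/o1c.png",cv2.resize(im[110:260,250:400],None,fx=4,fy=4,interpolation=cv2.INTER_CUBIC))
o=ld("o1")
print("top108",onz(o,(320,191),108),"collar66",onz(o,(320,184),66))
print(tri([(o,(320,191)),("scene",(407.2,218))]))
cor=[onz(o,q,60) for q in((280,121),(383,144),(358,243),(261,222.5))];print(cor,np.mean(cor,0))
```

```text
top108 [499.52 250.45 108.  ] collar66 [499.46 250.81  66.  ]
(array([499.34, 250.05, 106.2 ]), [np.float64(0.24495811749573956), np.float64(0.24495811749568575)])
[array([466.24, 301.93,  60.  ]), array([552.34, 283.7 ,  60.  ]), array([533.84, 197.24,  60.  ]), array([447.07, 215.95,  60.  ])] [499.87 249.7   60.  ]
```

View pics/o1c.png

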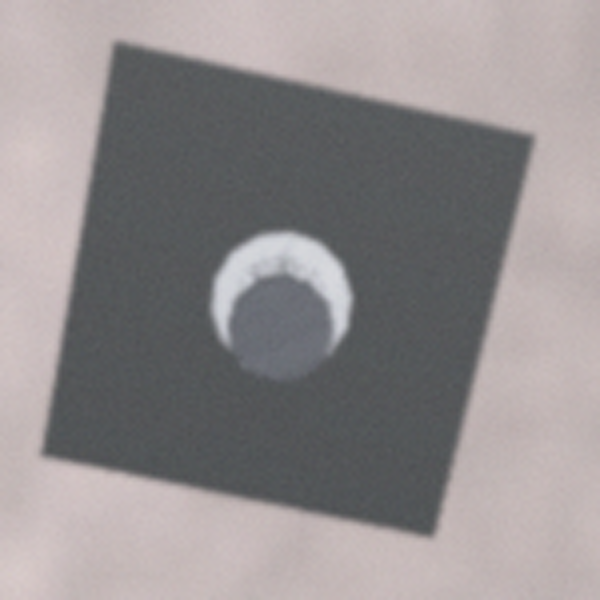

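View pics/o3.png

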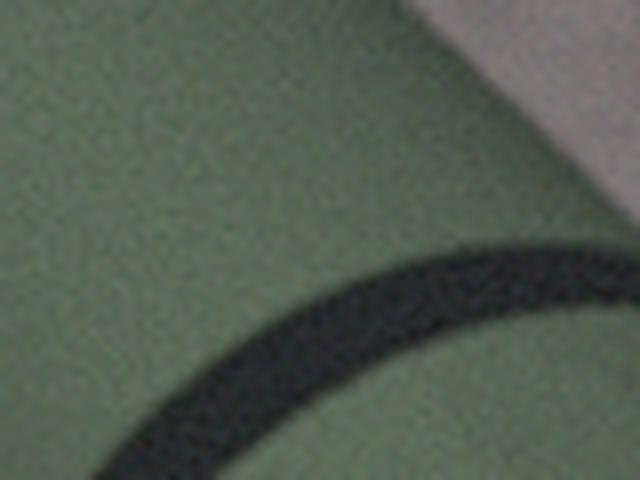

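```bash
python3 - <<'E'
from h import *
print(pose()[0],row((499.5,250.3,112),down(0)))
E
python3 -m inch '[[0,10,10,0,0,0,50],[0,30,22,0,0,0,50],[0,65,30,0,0,0,50],[0,100,30,0,0,0,50],[0,130,30,0,0,0,50],[0,141,30,0,0,0,46],[0,141,30,0,0,0,40],[0,141,30,0,0,0,40]]' 60
python3 - <<'E'
from h import *
print(pose()[0],row((499.5,250.3,91),down(0)))
shot("p1","wrist",(200,180,240,180),3.3)
E
```

```text
[499.78 221.07 254.52] (array([ -0.3, 142.5,  29.2]), array([0., 0., 0.]))
time_s: 14.68
eef_pos: [499.8, 251.8, 114.2]
eef_rot: [0.707, -0.707, -0.001, 0.001]
ft_force: [-0.2, -0.1, 0.9]
gripper_width: 40.3
[499.77 251.78 114.17] (array([-0.3, 23.2, -1.5]), array([-0.,  0.,  0.]))
```

View pics/p1.png

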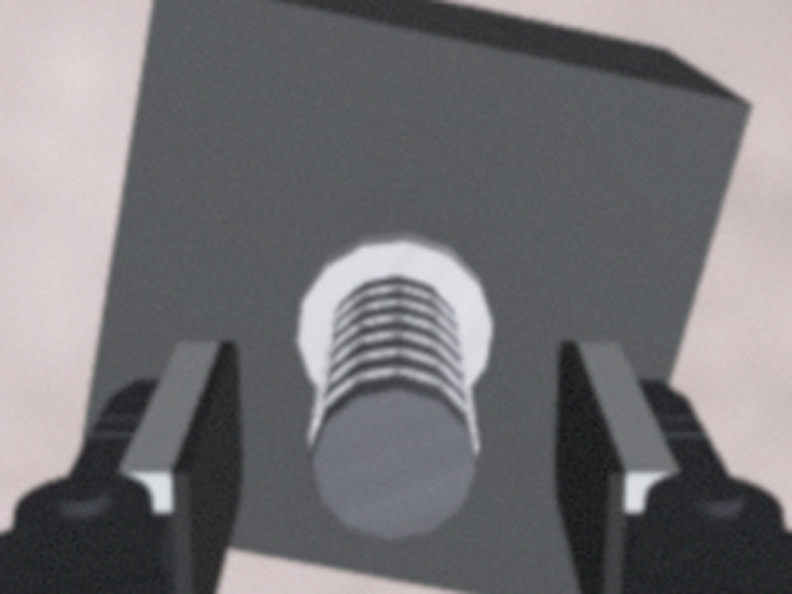

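Run:
```python
from h import *
i=ld("p1");print(onz(i,(200+394/3.3,180+465/3.3),108),tri([(i,(319.4,320.9)),(ld("o1"),(320,191.5))]),pose()[0])
```

```text
[499.64 249.39 108.  ] (array([499.58, 250.32, 109.77]), [np.float64(0.05716258002752687), np.float64(0.057162580027603424)]) [500.2  251.95 114.9 ]
```

```bash
python3 -m inch '[[-0.5,6,-1.5,0,0,0,40],[-0.6,14,-1.7,0,0,0,40],[-0.6,20,-1.7,0,0,0,40],[-0.6,23.5,-1.7,0,0,0,40],[-0.6,23.5,-1.7,0,0,0,40],[-0.6,23.5,-1.7,0,0,0,40]]'
python3 -m inch '[[0,0,0,0,0,0,32],[0,0,0,0,0,0,26],[0,0,0,0,0,0,22],[0,0,0,0,0,0,18],[0,0,0,0,0,0,17],[0,0,0,0,0,0,17],[0,0,0,0,0,0,17],[0,0,0,0,0,0,17]]' 50
python3 - <<'E'
from h import *
print(pose()[0],sense()["ft_force"])
shot("q1","wrist",(200,180,240,180),3.3);shot("q2","scene",(370,190,80,60),8)
E
```

```text
time_s: 15.23
eef_pos: [498.8, 249.9, 89.7]
eef_rot: [-0.707, 0.707, 0.001, -0.001]
ft_force: [-0.1, -0.0, -0.6]
gripper_width: 40.2
time_s: 15.9
eef_pos: [499.1, 249.9, 90.1]
eef_rot: [0.707, -0.707, -0.001, 0.001]
ft_force: [-0.6, -1.5, 5.9]
gripper_width: 19.1
[499.07 249.91  90.1 ] [-0.55 -1.51  5.9 ]
```

View pics/q1.png

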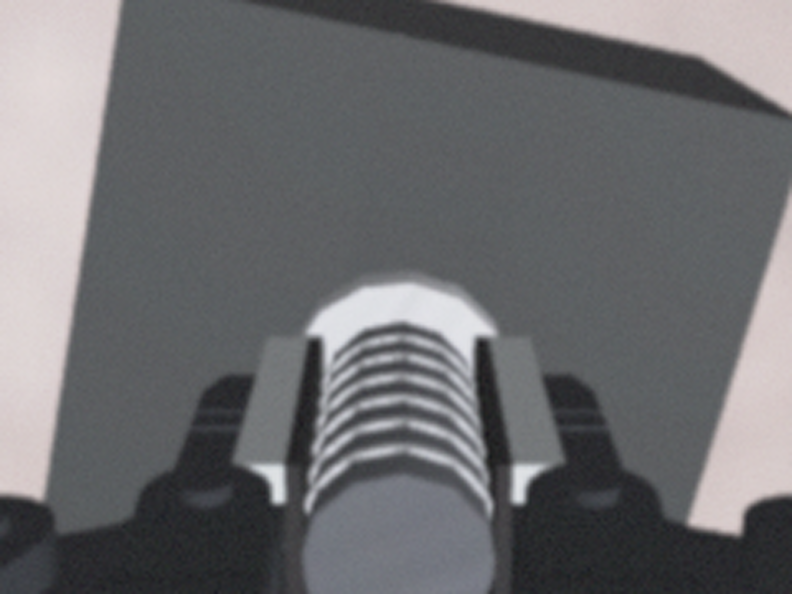

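```bash
python3 -m inch '[[0,-1,0,0,0,0,17],[0,-2.5,0,0,0,0,17],[0,-4,0,0,0,0,17],[0,-5,0,0,0,0,17],[0,-5,0,0,0,0,17]]'
python3 - <<'E'
from h import *
print(pose()[0],sense()["ft_force"],sense()["ft_torque"])
shot("r1","wrist",(200,180,240,180),3.3)
E
```

```text
time_s: 16.42
eef_pos: [498.9, 249.8, 94.9]
eef_rot: [0.707, -0.707, -0.001, 0.001]
ft_force: [0.6, -0.5, -3.1]
gripper_width: 18.8
[498.89 249.81  94.94] [ 0.57 -0.48 -3.09] [-0.01  0.02  0.06]
```

View pics/r1.png

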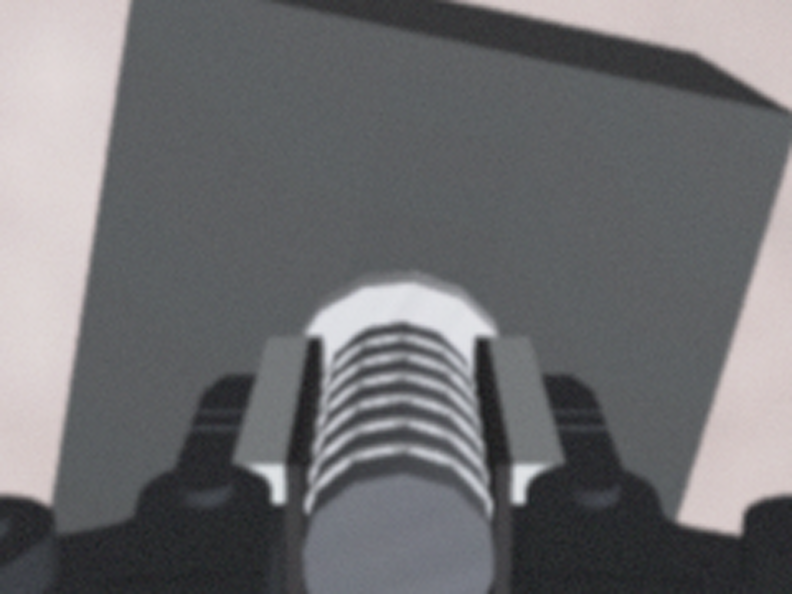

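The gauge moves with the gripper. The block stays down: the wrist carries 3 N, the gauge's own weight. Continuing up in steps and watching the side force.

```bash
python3 -m inch '[[0,-1.5,0,0,0,0,17],[0,-3.5,0,0,0,0,17],[0,-6,0,0,0,0,17],[0,-8.5,0,0,0,0,17],[0,-10.5,0,0,0,0,17],[0,-12,0,0,0,0,17],[0,-12,0,0,0,0,17],[0,-12,0,0,0,0,17]]'
python3 - <<'E'
from h import *
print(pose()[0],sense()["ft_force"],sense()["ft_torque"])
E
```

```text
time_s: 17.13
eef_pos: [498.9, 249.8, 106.9]
eef_rot: [0.707, -0.707, -0.001, 0.001]
ft_force: [-0.3, -0.2, -2.9]
gripper_width: 18.7
[498.89 249.81 106.89] [-0.28 -0.17 -2.88] [ 0.04 -0.01 -0.03]
```

```bash
python3 -m inch '[[0,-1.5,0,0,0,0,17],[0,-3.5,0,0,0,0,17],[0,-6,0,0,0,0,17],[0,-8.5,0,0,0,0,17],[0,-10.5,0,0,0,0,17],[0,-12.3,0,0,0,0,17],[0,-12.3,0,0,0,0,17],[0,-12.3,0,0,0,0,17],[0,-12.3,0,0,0,0,17]]'
python3 - <<'E'
from h import *
print(pose()[0],sense()["ft_force"],sense()["ft_torque"])
shot("s1","wrist");shot("s2","scene",(360,180,100,75),8);shot("s3","scene")
E
```

```text
time_s: 17.88
eef_pos: [498.8, 249.8, 119.0]
eef_rot: [-0.707, 0.707, 0.001, -0.001]
ft_force: [-1.3, -0.4, -2.1]
gripper_width: 19.0
[498.85 249.76 119.05] [-1.33 -0.42 -2.06] [-0.03  0.01 -0.04]
```

View pics/s1.png

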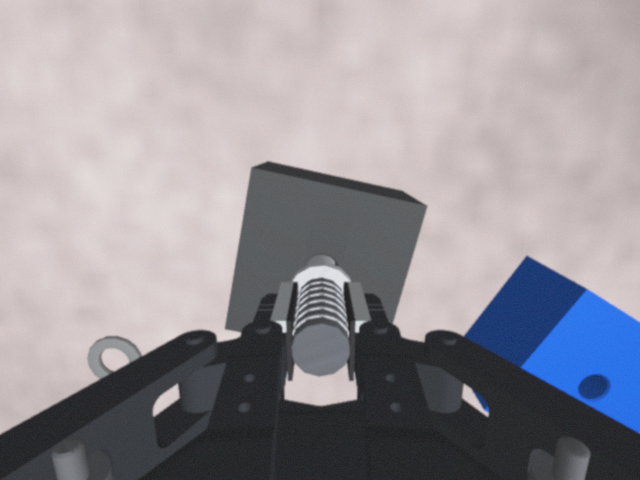

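View pics/s2.png

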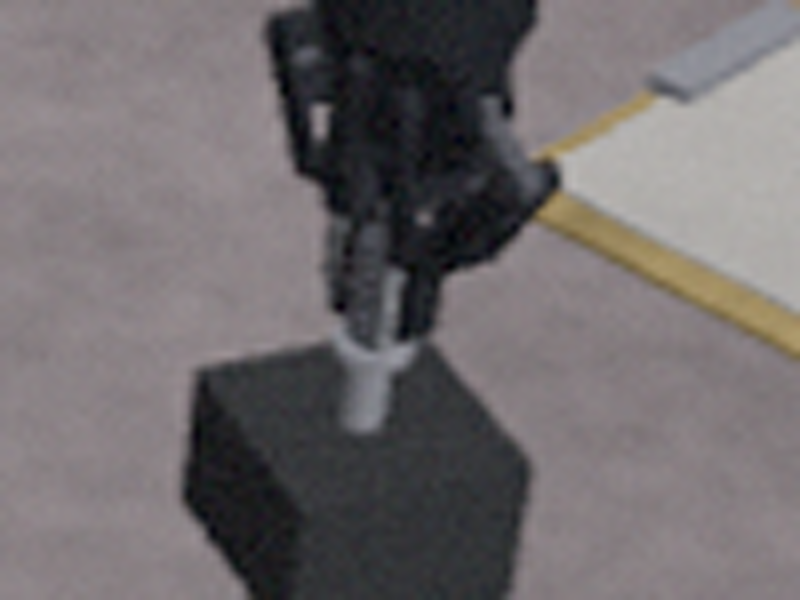

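View pics/s3.png

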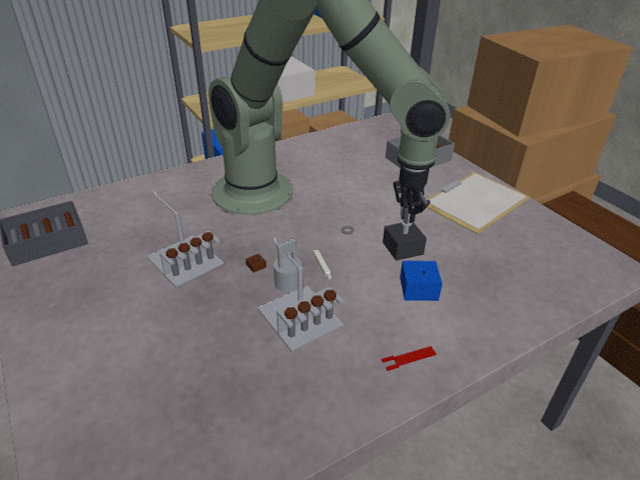

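```bash
python3 -m inch '[[0,0,0,0,0,0,17],[0,0,0,0,0,0,17],[0,0,0,0,0,0,17],[0,0,0,0,0,0,17],[0,0,0,0,0,0,17],[0,0,0,0,0,0,17]]'
python3 - <<'E'
from h import *
i=ld("s1");print([onz(i,q,60) for q in((252,168),(427,206))])
s=sense();print(pose()[0],np.abs(s["joint_velocities"]).max(),s["time_s"])
close_job()
E
```

```text
time_s: 18.53
eef_pos: [498.9, 249.9, 119.1]
eef_rot: [0.707, -0.707, -0.001, 0.001]
ft_force: [-0.4, -0.6, -1.9]
gripper_width: 19.1
[array([465.26, 302.53,  60.  ]), array([552.84, 283.91,  60.  ])]
[498.86 249.86 119.09] 0.0025766131131565164 18.5333
the job is handed in; nothing more can be done
```

The job is done and handed in at 18.5 s. The dust cover hangs by its window on the hook of the farther stand and has been let go. The gripper is still holding the plug gauge, drawn up about 29 mm by the TCP height.

**Last checks**
- **Hold:** the arm is at rest. The wrist carries about 2–3 N, which is the gauge's own weight, so the gauge is not jammed and the block is not being lifted.
- **Block:** two of its top corners measured within about 1 mm of where they were before the lift.
- **Cover:** in the last scene picture it still hangs on the hook. I pressed it onto the bar with about 22 N for a moment before easing off and opening the jaws.
- **Bystanders:** by eye in the pictures, the nut, washer, chalk holder and bolt gauge lie where they were. I did not measure them.

**Disagreements along the way**
- **Handle height:** my first two-view measurement from the wrist camera came out 20–30 mm too low, because I read the camera pose while the arm was still settling. A retake with the arm at rest, together with the top and scene cameras, agreed with the stated sizes, and I used that.
- **Gap under the collar:** in the scene picture it looked more like 25–29 mm, with the collar's edge hiding part of it.

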